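# Line up the tins by height for the can crusher

### The arm

A 7-joint arm with a two-finger parallel gripper is mounted at the origin on the work surface. World frame = base frame: x ahead of the robot, y to its left, z up, the work surface at z = 0. Lengths are in mm, angles in rad, forces in N, time in s.
With the tool pointing down it reaches from about 400 to 900 mm from the base axis. Payload 5.5 kg.
Tool frame: the origin (TCP) lies at the very end of the fingers, on their centre line; the grasp point (between the pads) lies 19 mm behind it; z points along the fingers, y is the line along which they close (so a half turn about z gives the same grasp; the last joint's range is limited). The gripper opens to 85 mm and grips with 20 to 120 N. Pads are 22 mm wide; open, the fingers measure 114 mm over their backs; the gripper's body (76 mm by 85 mm) begins 54 mm behind the grasp point. The pads swing forward as they close: fully open they stand 13 mm farther back than shut.
Start: joints at [1.509, 0.501, -0.427, 1.55, 0.221, 1.138, -0.21], TCP at [207.461, -616.003, 231.31] pointing down, gripper open.
Joint ranges: [-2.88, 2.88], [-0.31, 2.03], [-1.54, 1.56], [0.2, 2.42], [-1.41, 4.55], [0.19, 2.02], [-2.57, 2.57]. Speed limits (rad/s): [2.57, 2.57, 3.14, 3.14, 3.14, 3.14, 3.14].

### API

Orientations are given as a 3x3 rotation matrix whose columns are the frame's x, y, z axes.
In Python, from workcell import bot gives the robot as it stands.
- The arm moves only by the tool jog_arm, never from a script. Its argument "commands" is a list of rows, each an object with "angular": the turn, a rotation vector about the tool's x, y, z in rad, a list of three; "travel": the shift along the tool's x, y, z in cm, a list of three; "grip": the opening, from -1 (shut) to 1 (fully open), so that 0 is half open. In form: [{"angular": [wx, wy, wz], "travel": [dx, dy, dz], "grip": grip}, ...]. A call has exactly 10 rows; each row shifts and turns the commanded pose from where the row before left it, along the tool's axes as they then stand; what a row does not reach is not made up. A row lasts 1/8 s, in which the tool goes at most 62.5 mm and 10.7 degrees, less where a joint would pass 70% of its speed; a pose out of reach is approached as far as the arm can. A call is refused whole if a number of a shift passes 6.25 or a number of a turn 0.188, either way. A call with a gripper value outside its range is refused whole. The fingers move at their own pace and stop on an object; the grip force is fixed at half the most. Time passes only in rows, so rows that do not move let the fingers close, or fill a call up. It gives the time, the measured TCP pose, the force, the opening and the grip force at its end, in the units of the state.
- bot.sense(): the state, without advancing time (a new reading comes with each control period).
- bot.read_camera(name): name is "scene" or "top" or "wrist"; returns a dict with "frame" (420x560x3 uint8, red, green, blue), "vfov" (degrees; the focal length in pixels is half the picture's height over the tangent of half this angle, whatever the lens; pixels are square), "cx", "cy" (the principal point, pixels), "extrinsics" (4x4, takes a point from world to camera coordinates); the wrist camera has in their place "tool_from_camera" (4x4, takes a point from camera to tool coordinates, whose origin is the TCP and whose axes are the flange's). Camera axes: x right, y up, looking along -z (the intrinsics and any distortion apply to the point x, -y, -z); pixel columns grow to the right and rows downward; lengths in mm; the calibration is good to about 2 mm. A picture is of the moment at which its call begins: read the wrist's pose just before it. There is no depth.
- bot.close_job(): hands the job in; it is judged then, once.
The state is a dict: "t": time; "qpos": joint angles; "qvel": joint speeds; "tau": joint torques, N m; "tool_pos": TCP position; "orientation": TCP orientation; "force": force on the tool from outside, world axes, zero at the start; "torque": the same for the moment, N m; "opening": opening from 0.0 (shut) to 1.0 (fully open); "finger_force": force on a finger pad.
Only numpy, scipy, OpenCV 4.12 (cv2) and the standard library are available. Lean on these libraries where they do the work, as an engineer would, in place of code of your own. Each camera call takes 0.05 s, during which the arm holds its last target. There are 200 camera calls.

### The job

Line up the four upside-down steel tins by height on the row of black rubber pads, ready for the can crusher: one tin standing centred on each pad, closed end up as now, the tallest on the pad next to the steel catch bin and each next one shorter, so that the shortest ends up beside the wooden block. Do not knock over the green glass bottle.

Things in the scene. Friction and masses are not known exactly. Their poses are not given: they have to be found in the camera images.
- tin_a_mid (a point): The tallest of four bare ribbed steel food tins, standing upside down with its flat closed end up: a plain upright cylinder 98 mm high and 54 mm across, closed to the fingers (not open). The point is its centre, half-way up (49 mm above its underside); z up. It is tall for a gripper: take it in its top 30 mm, or the palm strikes its top.
- tin_b_mid (a point): The second tallest of four bare ribbed steel food tins, standing upside down with its flat closed end up: a plain upright cylinder 78 mm high and 62 mm across, closed to the fingers (not open). The point is its centre, half-way up (39 mm above its underside); z up. It is tall for a gripper: take it in its top 30 mm, or the palm strikes its top.
- tin_c_mid (a point): The third tallest of four bare ribbed steel food tins, standing upside down with its flat closed end up: a plain upright cylinder 58 mm high and 50 mm across, closed to the fingers (not open). The point is its centre, half-way up (29 mm above its underside); z up.
- tin_d_mid (a point): The shortest of four bare ribbed steel food tins, standing upside down with its flat closed end up: a plain upright cylinder 40 mm high and 60 mm across, closed to the fingers (not open). The point is its centre, half-way up (20 mm above its underside); z up.
- pad_1: One of four identical flat black rubber pads fixed in a straight row, 100 mm apart centre to centre, on a white shelf board that lies flat on the bench. Pad 72 mm across, 4 mm thick; origin at the centre of its underside, so its top is 4 mm above the origin and 14 mm above the bench. The pads' numbers say nothing about their order in the row.
- pad_2: One of four identical flat black rubber pads fixed in a straight row, 100 mm apart centre to centre, on a white shelf board that lies flat on the bench. Pad 72 mm across, 4 mm thick; origin at the centre of its underside, so its top is 4 mm above the origin and 14 mm above the bench. The pads' numbers say nothing about their order in the row.
- pad_3: One of four identical flat black rubber pads fixed in a straight row, 100 mm apart centre to centre, on a white shelf board that lies flat on the bench. Pad 72 mm across, 4 mm thick; origin at the centre of its underside, so its top is 4 mm above the origin and 14 mm above the bench. The pads' numbers say nothing about their order in the row.
- pad_4: One of four identical flat black rubber pads fixed in a straight row, 100 mm apart centre to centre, on a white shelf board that lies flat on the bench. Pad 72 mm across, 4 mm thick; origin at the centre of its underside, so its top is 4 mm above the origin and 14 mm above the bench. The pads' numbers say nothing about their order in the row.
- bin: Fixed open catch bin of dark steel sheet with crushed cans in it, 90 x 90 mm and 60 mm high, standing on one end of the white board, in line with the row; its centre is 105 mm from the centre of the nearest pad. Origin at the centre of its underside, 10 mm above the bench. A solid wooden block (80 x 80 x 45 mm) stands likewise on the other end; bin and block change ends from start to start.
- bottle: Empty green glass bottle standing on the bench to one side, 60 mm across, 195 mm tall; a bystander. Origin at the centre of its underside, z up.

How it is judged:
By the outcome, as a careful person would: the job done as asked, in the order asked, and still so for the second after the job is handed in, with the robot touching nothing.
It also fails if it takes over 106 s, if anything falls off the work surface, if the arm or the gripper's body presses on something with over 40 N, if the wrist force passes 120 N, or if a joint passes its speed limit or range.

## Working session

There is one attempt and no reset: what is moved stays moved. The work goes in short steps, Python scripts to look and compute and a tool call to move; the robot and the scene stay as the last step left them, time stands still between calls to the robot, and variables do not carry over. Pictures are saved under pics/ and viewed, at most 14 in all, crops included, and the job is handed in when it is done.

Besides the shell and the picture viewer there is one more tool, called after "Emit:" as name(argument=value, ...), one argument or row to a line, values as JSON. jog_arm: Moves the arm, as the interface text tells. Its arguments: {"type":"object","properties":{"commands":{"type":"array"}},"required":["commands"]}

```bash
mkdir -p pics; python3 - <<'E'
from workcell import bot
import cv2,numpy as np
s=bot.sense();print(s['t'],s['tool_pos'],s['orientation'],s['opening'])
for n in('scene','top'):
    r=bot.read_camera(n);cv2.imwrite(f'pics/{n}0.png',r['frame'][:,:,::-1])
    print(n,r['vfov'],r['cx'],r['cy'],{k:v for k,v in r.items() if k!='frame'})
E
```

```text
0.0 [ 207.14867565 -615.38646524  230.26882816] [[ 9.47706997e-01  3.19141330e-01 -5.10034718e-04]
 [ 3.19141720e-01 -9.47705198e-01  1.84921721e-03]
 [ 1.06799085e-04 -1.91528944e-03 -9.99998160e-01]] 1.0018703887176899
scene 49.49335719163834 288.96013807857054 208.02732258159764 {'vfov': 49.49335719163834, 'cx': 288.96013807857054, 'cy': 208.02732258159764, 'extrinsics': array([[-4.79405561e-01,  8.77444545e-01,  1.61672007e-02,
         3.57459989e+02],
       [-6.49434845e-01, -3.67099007e-01,  6.65937461e-01,
         2.94411130e+02],
       [ 5.90258156e-01,  3.08754579e-01,  7.45832367e-01,
        -1.36656162e+03],
       [ 0.00000000e+00,  0.00000000e+00,  0.00000000e+00,
         1.00000000e+00]])}
top 42.75675792820241 279.86800760336206 213.0349820345539 {'vfov': 42.75675792820241, 'cx': 279.86800760336206, 'cy': 213.0349820345539, 'extrinsics': array([[-4.67962152e-03, -9.99988780e-01,  7.35429564e-04,
        -7.29533550e+01],
       [ 9.88313168e-01, -4.51292457e-03,  1.52370324e-01,
        -5.65606146e+02],
       [-1.52365295e-01,  1.43987017e-03,  9.88323198e-01,
        -1.45944254e+03],
       [ 0.00000000e+00,  0.00000000e+00,  0.00000000e+00,
         1.00000000e+00]])}
```

View pics/scene0.png

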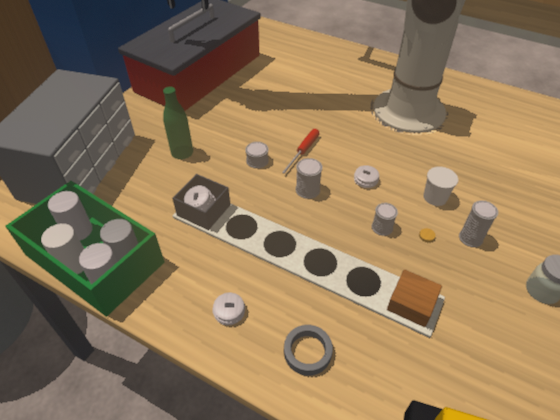

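View pics/top0.png

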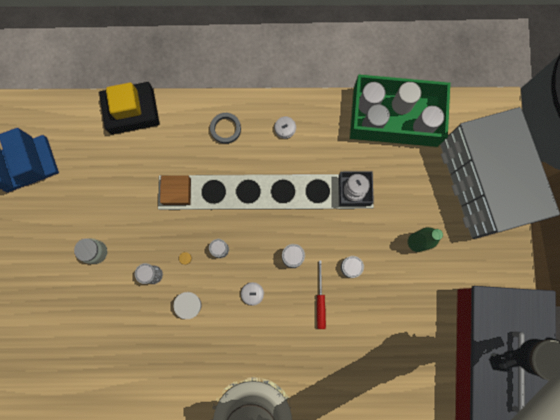

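The pads lie in a row at top-view (213..318, 191), with the wooden block at the left end (175,190) and the bin at the right (356,188). The tins in the top view are: A (147,274), B (292,257), C (218,249), D (352,267). The bottle is at (425,240).

```bash
cat >h.py <<'E'
from workcell import bot
import cv2,numpy as np
def ray(r,u,v,z,E=None):
    "pixel -> world point on plane z"
    f=r['frame'].shape[0]/2/np.tan(np.radians(r['vfov']/2))
    E=r['extrinsics'] if E is None else E
    d=E[:3,:3].T@np.array([(u-r['cx'])/f,-(v-r['cy'])/f,-1]);c=-E[:3,:3].T@E[:3,3]
    return c+d*(z-c[2])/d[2]
def blobs(m,lo,hi):
    n,l,s,c=cv2.connectedComponentsWithStats(m.astype(np.uint8))
    return [(c[i].round(1),s[i,4],s[i,2:4]) for i in range(1,n) if lo<s[i,4]<hi]
E
python3 - <<'E'
from h import *
r=bot.read_camera('top');im=r['frame'];hsv=cv2.cvtColor(im,cv2.COLOR_RGB2HSV)
R=im[:,:,:].max(2)
for c,a,w in blobs(R<45,250,900):
    if 165<c[1]<220: print('pad',c,a,w,ray(r,*c,14).round(1))
m=(hsv[:,:,1]<45)&(R>90); m[:215]=0;m[330:]=0;m[:,400:]=0
for c,a,w in blobs(m,80,1500): print('tin',c,a,w,ray(r,*c,60).round(1))
crop=im[230:330,120:380];cv2.imwrite('pics/crop.png',cv2.resize(crop,None,fx=3,fy=3,interpolation=cv2.INTER_CUBIC)[:,:,::-1])
E
```

```text
pad [213.2 191.3] 400 [23 22] [633.9 115.7  14. ]
pad [247.9 191.1] 395 [23 23] [634.  16.  14.]
pad [282.7 190.9] 394 [23 22] [634.1 -84.1  14. ]
pad [317.4 190.7] 395 [22 22] [ 634.3 -183.8   14. ]
tin [ 89.2 249.9] 573 [33 24] [462.9 447.4  60. ]
tin [218.1 247.9] 281 [20 19] [466.7  94.3  60. ]
tin [292.9 255.2] 420 [23 24] [ 445.8 -110.7   60. ]
tin [352.3 266.4] 374 [22 22] [ 414.5 -272.5   60. ]
tin [146.8 273.2] 404 [27 21] [398.6 287.5  60. ]
tin [251.9 293.5] 394 [23 22] [342.6   1.2  60. ]
tin [186.6 305.2] 587 [28 27] [312.2 177.3  60. ]
```

View pics/crop.png

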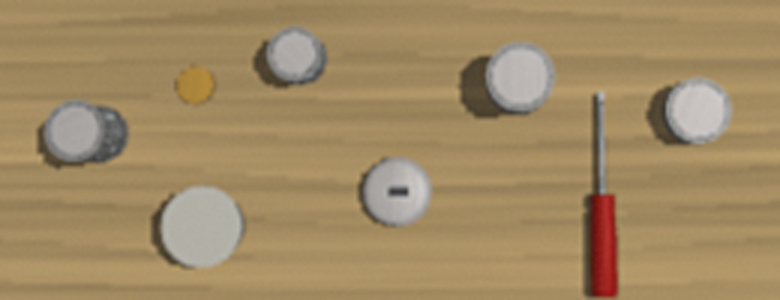

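The crop gives the tin-top centres in crop pixels as A (73,131), C (294,54), B (519,77) and D (696,111).

```bash
python3 - <<'E'
from h import *
r=bot.read_camera('top')
s=bot.sense();print(s['t'])
for n,u,v,z in [('A',73,131,98),('B',519,77,78),('C',294,54,58),('D',696,111,40)]:
    p=ray(r,120+(u+.5)/3-.5,230+(v+.5)/3-.5,z); print(n,p.round(1),(p-s['tool_pos']).round(1))
E
```

```text
0.2
A [396.7 285.6  98. ] [ 189.4  901.2 -132.6]
B [ 444.1 -109.6   78. ] [ 236.8  506.  -152.6]
C [467.6  95.7  58. ] [ 260.3  711.3 -172.6]
D [ 414.8 -273.4   40. ] [ 207.5  342.2 -190.6]
```

Emit:
jog_arm(
  commands=[
    {"angular": [0, 0, -0.178], "travel": [0, 0, 0], "grip": 1},
    {"angular": [0, 0, -0.178], "travel": [0, 0, 0], "grip": 1},
    {"angular": [0, 0, -0.178], "travel": [0, 0, 0], "grip": 1},
    {"angular": [0, 0, -0.178], "travel": [0, 0, 0], "grip": 1},
    {"angular": [0, 0, -0.178], "travel": [0, 0, 0], "grip": 1},
    {"angular": [0, 0, -0.178], "travel": [0, 0, 0], "grip": 1},
    {"angular": [0, 0, -0.178], "travel": [0, 0, 0], "grip": 1},
    {"angular": [0, 0, 0], "travel": [4, 2, 0], "grip": 1},
    {"angular": [0, 0, 0], "travel": [5, 3, 0], "grip": 1},
    {"angular": [0, 0, 0], "travel": [5, 3, 0], "grip": 1},
  ],
)

```text
t: 1.45
tool_pos: [288.0, -474.5, 231.1]
orientation: [[0.001, 1.0, 0.0], [1.0, -0.001, 0.0], [0.0, 0.0, -1.0]]
force: [1.5, 0.2, 1.1]
opening: 0.997
finger_force: 0.0
```

Emit:
jog_arm(
  commands=[
    {"angular": [0, 0, 0], "travel": [4, 2.5, 0], "grip": 1},
    {"angular": [0, 0, 0], "travel": [4, 2.5, 0], "grip": 1},
    {"angular": [0, 0, 0], "travel": [4, 2.5, 0], "grip": 1},
    {"angular": [0, 0, 0], "travel": [4, 2.5, 0], "grip": 1},
    {"angular": [0, 0, 0], "travel": [4, 2.7, 1], "grip": 1},
    {"angular": [0, 0, 0], "travel": [0, 0, 3], "grip": 1},
    {"angular": [0, 0, 0], "travel": [0, 0, 3], "grip": 1},
    {"angular": [0, 0, 0], "travel": [0, 0, 3], "grip": 1},
    {"angular": [0, 0, 0], "travel": [0, 0, 0], "grip": 1},
    {"angular": [0, 0, 0], "travel": [0, 0, 0], "grip": 1},
  ],
)

```text
t: 2.7
tool_pos: [415.1, -276.1, 132.2]
orientation: [[-0.0, 1.0, 0.001], [1.0, 0.0, -0.0], [-0.0, 0.001, -1.0]]
force: [0.5, 0.7, 0.6]
opening: 0.998
finger_force: 0.0
```

```bash
cat >>h.py <<'E'
def wrist():
    s=bot.sense();r=bot.read_camera('wrist')
    T=np.eye(4);T[:3,:3]=s['orientation'];T[:3,3]=s['tool_pos']
    return s,r,np.linalg.inv(T@r['tool_from_camera'])
E
python3 - <<'E'
from h import *
s,r,E=wrist();print(s['t'],s['tool_pos'],r['vfov']);cv2.imwrite('pics/w1.png',r['frame'][:,:,::-1])
p=E@[414.8,-273.4,40,1];f=210/np.tan(np.radians(r['vfov']/2));print(r['cx']-f*p[0]/p[2],r['cy']+f*p[1]/p[2])
im=r['frame'];hsv=cv2.cvtColor(im,cv2.COLOR_RGB2HSV)
m=(hsv[:,:,1]<45)&(im.max(2)>120)
for c,a,w in blobs(m,1000,90000): print(c,a,w,ray(r,*c,40,E).round(1))
E
```

```text
2.7 [ 415.10156313 -276.10316466  132.18950532] 63.54314139211339
277.57366832366193 205.6382464798864
[523.8  82.5] 5044 [ 86 277] [ 575.6 -189.7   40. ]
[278.1 211.6] 4954 [82 79] [ 415.2 -277.9   40. ]
```

View pics/w1.png

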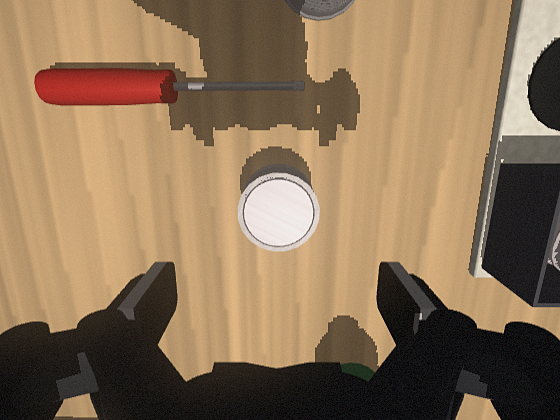

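The wrist view shows tin D's top at pixel (279,212), between the fingers, so it is within 2 mm of the TCP. Next I descend and grip.

Emit:
jog_arm(
  commands=[
    {"angular": [0, 0, 0], "travel": [-0.1, 0, 3], "grip": 1},
    {"angular": [0, 0, 0], "travel": [0, 0, 3], "grip": 1},
    {"angular": [0, 0, 0], "travel": [0, 0, 3], "grip": 1},
    {"angular": [0, 0, 0], "travel": [0, 0, 2], "grip": 1},
    {"angular": [0, 0, 0], "travel": [0, 0, 1.7], "grip": 1},
    {"angular": [0, 0, 0], "travel": [0, 0, 0], "grip": 0},
    {"angular": [0, 0, 0], "travel": [0, 0, 0], "grip": -1},
    {"angular": [0, 0, 0], "travel": [0, 0, 0], "grip": -1},
    {"angular": [0, 0, 0], "travel": [0, 0, 0], "grip": -1},
    {"angular": [0, 0, 0], "travel": [0, 0, 0], "grip": -1},
  ],
)

```text
t: 4.0
tool_pos: [415.0, -277.4, 5.0]
orientation: [[-0.0, 1.0, 0.001], [1.0, 0.0, -0.001], [-0.001, 0.001, -1.0]]
force: [-0.1, 0.7, 6.7]
opening: 0.688
finger_force: 64.2
```

Emit:
jog_arm(
  commands=[
    {"angular": [0, 0, 0], "travel": [0, 0, -2], "grip": -1},
    {"angular": [0, 0, 0], "travel": [0, 0, -4], "grip": -1},
    {"angular": [0, 0, 0], "travel": [2, 0, -4], "grip": -1},
    {"angular": [0, 0, 0], "travel": [4, 2, -2], "grip": -1},
    {"angular": [0, 0, 0], "travel": [4, 2, 0], "grip": -1},
    {"angular": [0, 0, 0], "travel": [4, 2, 0], "grip": -1},
    {"angular": [0, 0, 0], "travel": [4, 2, 0], "grip": -1},
    {"angular": [0, 0, 0], "travel": [4, 2, 0], "grip": -1},
    {"angular": [0, 0, 0], "travel": [4, 2, 0], "grip": -1},
    {"angular": [0, 0, 0], "travel": [4, 2, 0], "grip": -1},
  ],
)

```text
t: 5.25
tool_pos: [554.9, 24.3, 125.4]
orientation: [[-0.0, 1.0, 0.001], [1.0, 0.0, -0.0], [-0.0, 0.001, -1.0]]
force: [-0.4, -0.2, -0.7]
opening: 0.686
finger_force: 64.4
```

Emit:
jog_arm(
  commands=[
    {"angular": [0, 0, 0], "travel": [4, 2, 0], "grip": -1},
    {"angular": [0, 0, 0], "travel": [3, 2, 0], "grip": -1},
    {"angular": [0, 0, 0], "travel": [1, 2, 0], "grip": -1},
    {"angular": [0, 0, 0], "travel": [0, 1.9, 0], "grip": -1},
    {"angular": [0, 0, 0], "travel": [0, 0, 0], "grip": -1},
    {"angular": [0, 0, 0], "travel": [0, 0, 0], "grip": -1},
    {"angular": [0, 0, 0], "travel": [0, 0, 0], "grip": -1},
    {"angular": [0, 0, 0], "travel": [0, 0, 0], "grip": -1},
    {"angular": [0, 0, 0], "travel": [0, 0, 0], "grip": -1},
    {"angular": [0, 0, 0], "travel": [0, 0, 0], "grip": -1},
  ],
)

```text
t: 6.5
tool_pos: [633.4, 103.0, 124.4]
orientation: [[-0.0, 1.0, 0.0], [1.0, 0.0, -0.0], [-0.0, 0.0, -1.0]]
force: [-0.3, -0.7, -0.9]
opening: 0.69
finger_force: 64.4
```

```bash
python3 - <<'E'
from h import *
s,r,E=wrist();print(s['t'],s['tool_pos'],s['opening'],s['force'],s['orientation'].round(3));im=r['frame'];cv2.imwrite('pics/w2.png',im[:,:,::-1])
for c,a,w in blobs(im.max(2)<45,1000,20000): print(c,a,w,ray(r,*c,14,E).round(1))
E
```

```text
6.5 [633.37689715 103.00310173 124.3714747 ] 0.690249055391406 [-0.28572135 -0.72555424 -0.90161603] [[-0.  1.  0.]
 [ 1.  0. -0.]
 [-0.  0. -1.]]
[ 55.4 388.3] 5984 [121  85] [428.9 -74.2  14. ]
```

View pics/w2.png

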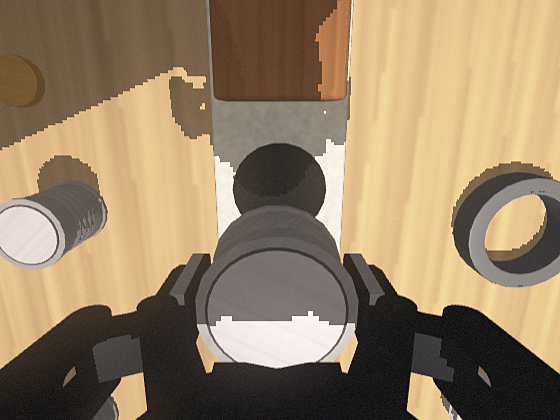

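The wrist view shows the target pad centred near (279.5,188.5), just ahead of the held tin. The wooden block is beyond it, and tin C's top is at (27,234).

```bash
python3 - <<'E'
from h import *
s,r,E=wrist();print(s['t'])
print(ray(r,279.5,188.5,14,E),ray(r,279.5,143,14,E),ray(r,233,189,14,E),ray(r,326,189,14,E))
print('held',ray(r,278,309,159.4,E),ray(r,278,250,159.4,E),'C',ray(r,27,234,58,E))
E
```

```text
6.55
[634.48002072 114.25510891  14.        ] [634.38411645 148.65202416  14.        ] [598.84879627 113.84490338  14.        ] [670.10585876 113.88029343  14.        ]
held [632.82966031 102.83264125 159.4       ] [632.79343108 125.96730348 159.4       ] C [467.96752906  93.59157815  58.        ]
```

Emit:
jog_arm(
  commands=[
    {"angular": [0, 0, 0], "travel": [1.1, 0.1, 2], "grip": -1},
    {"angular": [0, 0, 0], "travel": [0, 0, 3], "grip": -1},
    {"angular": [0, 0, 0], "travel": [0, 0, 3], "grip": -1},
    {"angular": [0, 0, 0], "travel": [0, 0, 1.5], "grip": -1},
    {"angular": [0, 0, 0], "travel": [0, 0, 0.6], "grip": -1},
    {"angular": [0, 0, 0], "travel": [0, 0, 0.3], "grip": -1},
    {"angular": [0, 0, 0], "travel": [0, 0, 0], "grip": -1},
    {"angular": [0, 0, 0], "travel": [0, 0, 0], "grip": -1},
    {"angular": [0, 0, 0], "travel": [0, 0, 0], "grip": -1},
    {"angular": [0, 0, 0], "travel": [0, 0, 0], "grip": -1},
  ],
)

```text
t: 7.85
tool_pos: [634.6, 113.9, 20.7]
orientation: [[0.0, 1.0, 0.001], [1.0, -0.0, -0.0], [-0.0, 0.001, -1.0]]
force: [-0.1, -1.0, -0.2]
opening: 0.685
finger_force: 64.5
```

Emit:
jog_arm(
  commands=[
    {"angular": [0, 0, 0], "travel": [0, 0, 0.15], "grip": -1},
    {"angular": [0, 0, 0], "travel": [0, 0, 0], "grip": 0.6},
    {"angular": [0, 0, 0], "travel": [0, 0, 0], "grip": 1},
    {"angular": [0, 0, 0], "travel": [0, 0, 0], "grip": 1},
    {"angular": [0, 0, 0], "travel": [0, 0, -1.5], "grip": 1},
    {"angular": [0, 0, 0], "travel": [0, 0, -3], "grip": 1},
    {"angular": [0, 0, 0], "travel": [0, 0, -4], "grip": 1},
    {"angular": [0, 0, 0], "travel": [0, -3, -4], "grip": 1},
    {"angular": [0, 0, 0], "travel": [0, -4, 0], "grip": 1},
    {"angular": [0, 0, 0], "travel": [-1, -4, 0], "grip": 1},
  ],
)

```text
t: 9.1
tool_pos: [523.9, 105.2, 145.6]
orientation: [[-0.002, 1.0, 0.003], [1.0, 0.002, 0.0], [0.0, 0.003, -1.0]]
force: [0.4, -0.3, 0.1]
opening: 1.001
finger_force: 0.0
```

Emit:
jog_arm(
  commands=[
    {"angular": [0, 0, 0], "travel": [-1, -4, 0], "grip": 1},
    {"angular": [0, 0, 0], "travel": [0, -1.6, 0], "grip": 1},
    {"angular": [0, 0, 0], "travel": [0, 0, 0], "grip": 1},
    {"angular": [0, 0, 0], "travel": [0, 0, 0], "grip": 1},
    {"angular": [0, 0, 0], "travel": [0, 0, 0], "grip": 1},
    {"angular": [0, 0, 0], "travel": [0, 0, 0], "grip": 1},
    {"angular": [0, 0, 0], "travel": [0, 0, 0], "grip": 1},
    {"angular": [0, 0, 0], "travel": [0, 0, 0], "grip": 1},
    {"angular": [0, 0, 0], "travel": [0, 0, 0], "grip": 1},
    {"angular": [0, 0, 0], "travel": [0, 0, 0], "grip": 1},
  ],
)

```text
t: 10.35
tool_pos: [468.5, 94.0, 143.8]
orientation: [[-0.0, 1.0, 0.0], [1.0, 0.0, -0.0], [-0.0, 0.0, -1.0]]
force: [-0.4, -0.2, 0.0]
opening: 0.998
finger_force: 0.0
```

```bash
cat >>h.py <<'E'
def tins(z):
    s,r,E=wrist();print(s['t'],s['tool_pos'].round(1));im=r['frame'];hsv=cv2.cvtColor(im,cv2.COLOR_RGB2HSV)
    for c,a,w in blobs((hsv[:,:,1]<45)&(im.max(2)>120),800,30000): print(c,a,w,ray(r,*c,z,E).round(1))
    return im
E
python3 - <<'E'
from h import *
im=tins(58)
E
```

```text
10.35 [468.5  94.  143.8]
[482.  177.2] 19275 [151 334] [608.1 118.8  58. ]
[ 44.  135.3] 1639 [80 43] [313.2 146.9  58. ]
[277.4 212.3] 3647 [70 67] [467.9  93.6  58. ]
```

Emit:
jog_arm(
  commands=[
    {"angular": [0, 0, 0], "travel": [0, 0, 3], "grip": 1},
    {"angular": [0, 0, 0], "travel": [0, 0, 3], "grip": 1},
    {"angular": [0, 0, 0], "travel": [0, 0, 3], "grip": 1},
    {"angular": [0, 0, 0], "travel": [0, 0, 2], "grip": 1},
    {"angular": [0, 0, 0], "travel": [0, 0, 1.6], "grip": 1},
    {"angular": [0, 0, 0], "travel": [0, 0, 0], "grip": 0},
    {"angular": [0, 0, 0], "travel": [0, 0, 0], "grip": -1},
    {"angular": [0, 0, 0], "travel": [0, 0, 0], "grip": -1},
    {"angular": [0, 0, 0], "travel": [0, 0, 0], "grip": -1},
    {"angular": [0, 0, 0], "travel": [0, 0, 0], "grip": -1},
  ],
)

```text
t: 11.65
tool_pos: [469.3, 94.2, 18.7]
orientation: [[-0.0, 1.0, 0.002], [1.0, 0.0, 0.0], [0.0, 0.002, -1.0]]
force: [0.2, 0.4, 6.0]
opening: 0.572
finger_force: 61.9
```

Emit:
jog_arm(
  commands=[
    {"angular": [0, 0, 0], "travel": [0, 0, -2], "grip": -1},
    {"angular": [0, 0, 0], "travel": [0, 0, -4], "grip": -1},
    {"angular": [0, 0, 0], "travel": [-2, 0, -3], "grip": -1},
    {"angular": [0, 0, 0], "travel": [-4, 3, 0], "grip": -1},
    {"angular": [0, 0, 0], "travel": [-2, 4, 0], "grip": -1},
    {"angular": [0, 0, 0], "travel": [0, 4, 0], "grip": -1},
    {"angular": [0, 0, 0], "travel": [0, 4, 0], "grip": -1},
    {"angular": [0, 0, 0], "travel": [0, 1.5, 0], "grip": -1},
    {"angular": [0, 0, 0], "travel": [0, 0, 0], "grip": -1},
    {"angular": [0, 0, 0], "travel": [0, 0, 0], "grip": -1},
  ],
)

```text
t: 12.9
tool_pos: [632.3, 14.1, 107.5]
orientation: [[-0.0, 1.0, -0.001], [1.0, 0.0, -0.0], [-0.0, -0.001, -1.0]]
force: [-0.2, 0.0, -0.8]
opening: 0.571
finger_force: 62.1
```

```bash
python3 - <<'E'
from h import *
s,r,E=wrist();print(s['t'],s['tool_pos']);im=r['frame'];cv2.imwrite('pics/w3.png',im[:,:,::-1])
print((lambda p:(p[0]/1))(ray(r,279,210,18,E)))
E
```

```text
12.9 [632.26782897  14.06278864 107.51527393]
632.7814123811733
```

View pics/w3.png

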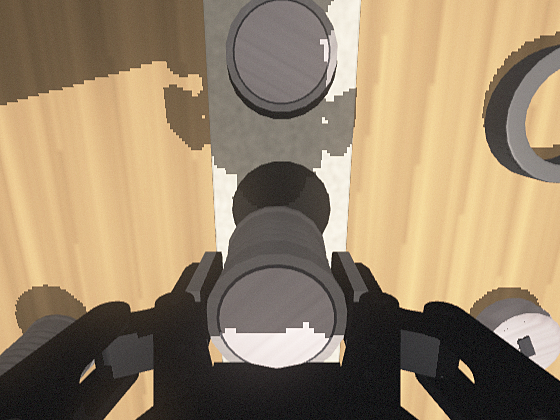

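The wrist view shows tin D at (281,50), standing concentric on its pad. Tin C is held over the second pad, whose far edge is at (281,161).

Emit:
jog_arm(
  commands=[
    {"angular": [0, 0, 0], "travel": [0, 0.2, 2], "grip": -1},
    {"angular": [0, 0, 0], "travel": [0, 0, 3], "grip": -1},
    {"angular": [0, 0, 0], "travel": [0, 0, 1.4], "grip": -1},
    {"angular": [0, 0, 0], "travel": [0, 0, 0.6], "grip": -1},
    {"angular": [0, 0, 0], "travel": [0, 0, 0.3], "grip": -1},
    {"angular": [0, 0, 0], "travel": [0, 0, 0], "grip": -1},
    {"angular": [0, 0, 0], "travel": [0, 0, 0], "grip": -1},
    {"angular": [0, 0, 0], "travel": [0, 0, 0], "grip": -1},
    {"angular": [0, 0, 0], "travel": [0, 0, 0], "grip": -1},
    {"angular": [0, 0, 0], "travel": [0, 0, 0], "grip": -1},
  ],
)

```text
t: 14.2
tool_pos: [635.5, 14.0, 34.9]
orientation: [[-0.0, 1.0, 0.0], [1.0, 0.0, -0.0], [-0.0, 0.0, -1.0]]
force: [0.1, 0.4, -0.1]
opening: 0.568
finger_force: 62.1
```

```bash
python3 - <<'E'
from h import *
s=bot.sense();print(s['tool_pos'],s['force'])
E
```

```text
[635.48403978  13.99540901  34.92211231] [ 0.07750797  0.43598803 -0.08446026]
```

Emit:
jog_arm(
  commands=[
    {"angular": [0, 0, 0], "travel": [0, -0.1, 0.2], "grip": -1},
    {"angular": [0, 0, 0], "travel": [0, 0, 0], "grip": 0.4},
    {"angular": [0, 0, 0], "travel": [0, 0, 0], "grip": 1},
    {"angular": [0, 0, 0], "travel": [0, 0, 0], "grip": 1},
    {"angular": [0, 0, 0], "travel": [0, 0, -1.5], "grip": 1},
    {"angular": [0, 0, 0], "travel": [0, 0, -3], "grip": 1},
    {"angular": [0, 0, 0], "travel": [0, 0, -4], "grip": 1},
    {"angular": [0, 0, 0], "travel": [0, -1, -4], "grip": 1},
    {"angular": [0, 0, 0], "travel": [-2.6, -4, 0], "grip": 1},
    {"angular": [0, 0, 0], "travel": [-4, -4, 0], "grip": 1},
  ],
)

```text
t: 15.45
tool_pos: [544.4, -50.9, 159.7]
orientation: [[-0.004, 1.0, 0.003], [1.0, 0.004, -0.0], [-0.0, 0.003, -1.0]]
force: [0.8, -1.4, -0.2]
opening: 1.0
finger_force: 0.0
```

Emit:
jog_arm(
  commands=[
    {"angular": [0, 0, 0], "travel": [-3, -4, 0], "grip": 1},
    {"angular": [0, 0, 0], "travel": [-3, -4, 0], "grip": 1},
    {"angular": [0, 0, 0], "travel": [0, -2, 0], "grip": 1},
    {"angular": [0, 0, 0], "travel": [0, 0, 0], "grip": 1},
    {"angular": [0, 0, 0], "travel": [0, 0, 0], "grip": 1},
    {"angular": [0, 0, 0], "travel": [0, 0, 0], "grip": 1},
    {"angular": [0, 0, 0], "travel": [0, 0, 0], "grip": 1},
    {"angular": [0, 0, 0], "travel": [0, 0, 0], "grip": 1},
    {"angular": [0, 0, 0], "travel": [0, 0, 0], "grip": 1},
    {"angular": [0, 0, 0], "travel": [0, 0, 0], "grip": 1},
  ],
)

```text
t: 16.7
tool_pos: [444.5, -111.9, 157.8]
orientation: [[-0.0, 1.0, -0.0], [1.0, 0.0, 0.0], [0.0, -0.0, -1.0]]
force: [0.2, -0.4, -0.4]
opening: 0.996
finger_force: 0.0
```

```bash
python3 - <<'E'
from h import *
im=tins(78);print(bot.sense()['opening'])
E
```

```text
16.7 [ 444.5 -111.9  157.8]
[490.6 161.5] 16904 [135 322] [584.3 -75.4  78. ]
[139.8  54.7] 4339 [87 83] [360.4 -10.7  78. ]
[278.6 215.2] 5849 [90 86] [ 444.7 -112.5   78. ]
1.001996678336539
```

Emit:
jog_arm(
  commands=[
    {"angular": [0, 0, 0], "travel": [0, 0, 3], "grip": 1},
    {"angular": [0, 0, 0], "travel": [0, 0, 3], "grip": 1},
    {"angular": [0, 0, 0], "travel": [0, 0, 3], "grip": 1},
    {"angular": [0, 0, 0], "travel": [0, 0, 2], "grip": 1},
    {"angular": [0, 0, 0], "travel": [0, 0, 1.1], "grip": 1},
    {"angular": [0, 0, 0], "travel": [0, 0, 0], "grip": 0.2},
    {"angular": [0, 0, 0], "travel": [0, 0, 0], "grip": -1},
    {"angular": [0, 0, 0], "travel": [0, 0, 0], "grip": -1},
    {"angular": [0, 0, 0], "travel": [0, 0, 0], "grip": -1},
    {"angular": [0, 0, 0], "travel": [0, 0, 0], "grip": -1},
  ],
)

```text
t: 18.0
tool_pos: [445.1, -112.3, 37.5]
orientation: [[0.0, 1.0, 0.001], [1.0, -0.0, -0.001], [-0.001, 0.001, -1.0]]
force: [0.1, -0.6, 6.3]
opening: 0.711
finger_force: 64.9
```

Emit:
jog_arm(
  commands=[
    {"angular": [0, 0, 0], "travel": [0, 0, -2], "grip": -1},
    {"angular": [0, 0, 0], "travel": [0, 0, -4], "grip": -1},
    {"angular": [0, 0, 0], "travel": [0, 0, -3], "grip": -1},
    {"angular": [0, 0, 0], "travel": [0.6, 3, 0], "grip": -1},
    {"angular": [0, 0, 0], "travel": [1, 4, 0], "grip": -1},
    {"angular": [0, 0, 0], "travel": [1, 4, 0], "grip": -1},
    {"angular": [0, 0, 0], "travel": [0, 4, 0], "grip": -1},
    {"angular": [0, 0, 0], "travel": [0, 4, 0], "grip": -1},
    {"angular": [0, 0, 0], "travel": [0, 0, 0], "grip": -1},
    {"angular": [0, 0, 0], "travel": [0, 0, 0], "grip": -1},
  ],
)

```text
t: 19.25
tool_pos: [633.2, -85.8, 126.1]
orientation: [[-0.0, 1.0, -0.002], [1.0, 0.0, 0.0], [0.0, -0.002, -1.0]]
force: [-0.6, 0.5, -1.8]
opening: 0.712
finger_force: 65.4
```

```bash
python3 - <<'E'
from h import *
s,r,E=wrist();print(s['t'],s['tool_pos']);im=r['frame'];cv2.imwrite('pics/w4.png',im[:,:,::-1])
E
```

```text
19.25 [633.24429225 -85.76612822 126.08120254]
```

View pics/w4.png

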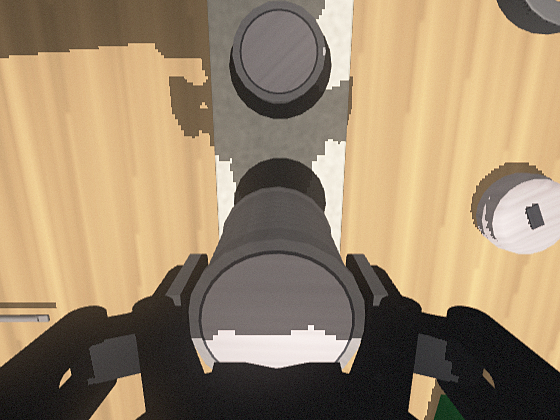

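The wrist view shows tin C at (281,50), well on its pad. Tin B is held upright over pad three.

Emit:
jog_arm(
  commands=[
    {"angular": [0, 0, 0], "travel": [0, 0.1, 2], "grip": -1},
    {"angular": [0, 0, 0], "travel": [0, 0, 3], "grip": -1},
    {"angular": [0, 0, 0], "travel": [0, 0, 1.4], "grip": -1},
    {"angular": [0, 0, 0], "travel": [0, 0, 0.6], "grip": -1},
    {"angular": [0, 0, 0], "travel": [0, 0, 0.2], "grip": -1},
    {"angular": [0, 0, 0], "travel": [0, 0, 0], "grip": -1},
    {"angular": [0, 0, 0], "travel": [0, 0, 0], "grip": -1},
    {"angular": [0, 0, 0], "travel": [0, 0, 0], "grip": -1},
    {"angular": [0, 0, 0], "travel": [0, 0, 0], "grip": -1},
    {"angular": [0, 0, 0], "travel": [0, 0, 0], "grip": -1},
  ],
)

```text
t: 20.55
tool_pos: [635.5, -86.0, 54.9]
orientation: [[-0.0, 1.0, 0.0], [1.0, 0.0, -0.0], [-0.0, 0.0, -1.0]]
force: [-0.9, -0.3, -1.5]
opening: 0.712
finger_force: 65.4
```

Emit:
jog_arm(
  commands=[
    {"angular": [0, 0, 0], "travel": [0, -0.1, 0.2], "grip": -1},
    {"angular": [0, 0, 0], "travel": [0, 0, 0.13], "grip": -1},
    {"angular": [0, 0, 0], "travel": [0, 0, 0], "grip": 0.7},
    {"angular": [0, 0, 0], "travel": [0, 0, 0], "grip": 1},
    {"angular": [0, 0, 0], "travel": [0, 0, 0], "grip": 1},
    {"angular": [0, 0, 0], "travel": [0, 0, -1.5], "grip": 1},
    {"angular": [0, 0, 0], "travel": [0, 0, -3], "grip": 1},
    {"angular": [0, 0, 0], "travel": [0, 0, -4], "grip": 1},
    {"angular": [0, 0, 0], "travel": [0, -1, -4], "grip": 1},
    {"angular": [0, 0, 0], "travel": [2, -3, 0], "grip": 1},
  ],
)

```text
t: 21.8
tool_pos: [598.0, -67.1, 181.3]
orientation: [[0.003, 1.0, 0.009], [1.0, -0.003, -0.001], [-0.001, 0.009, -1.0]]
force: [-0.7, 1.2, 0.5]
opening: 1.002
finger_force: 0.0
```

Emit:
jog_arm(
  commands=[
    {"angular": [0, 0, 0], "travel": [5, -3, 0], "grip": 1},
    {"angular": [0, 0, 0], "travel": [5, -3, 0], "grip": 1},
    {"angular": [0, 0, 0], "travel": [5, -3, 0], "grip": 1},
    {"angular": [0, 0, 0], "travel": [5, -3, 0], "grip": 1},
    {"angular": [0, 0, 0], "travel": [5, -3, 0], "grip": 1},
    {"angular": [0, 0, 0], "travel": [5, -3, 0], "grip": 1},
    {"angular": [0, 0, 0], "travel": [4, -1.8, 0], "grip": 1},
    {"angular": [0, 0, 0], "travel": [1, 0, 0], "grip": 1},
    {"angular": [0, 0, 0], "travel": [0, 0, 0], "grip": 1},
    {"angular": [0, 0, 0], "travel": [0, 0, 0], "grip": 1},
  ],
)

```text
t: 23.05
tool_pos: [397.3, 282.5, 176.5]
orientation: [[0.002, 1.0, 0.0], [1.0, -0.002, -0.001], [-0.001, 0.0, -1.0]]
force: [1.3, -0.4, 0.7]
opening: 0.999
finger_force: 0.0
```

```bash
python3 - <<'E'
from h import *
im=tins(98);s=bot.sense();print(s['opening'],s['qpos'].round(2))
E
```

```text
23.05 [397.3 282.5 176.5]
[278.2 214.6] 4504 [78 76] [397.3 282.7  98. ]
[472.7 270.9] 1569 [ 37 126] [537.2 240.   98. ]
[190.3 330.1] 3096 [63 73] [330.5 190.8  98. ]
0.9984313317081529 [ 0.12  0.4  -0.95  1.99  0.4   0.95 -1.04]
```

Emit:
jog_arm(
  commands=[
    {"angular": [0, 0, 0], "travel": [0, 0, 3], "grip": 1},
    {"angular": [0, 0, 0], "travel": [0, 0, 3], "grip": 1},
    {"angular": [0, 0, 0], "travel": [0, 0, 3], "grip": 1},
    {"angular": [0, 0, 0], "travel": [0, 0, 2], "grip": 1},
    {"angular": [0, 0, 0], "travel": [0, 0, 1], "grip": 1},
    {"angular": [0, 0, 0], "travel": [0, 0, 0], "grip": 0.2},
    {"angular": [0, 0, 0], "travel": [0, 0, 0], "grip": -1},
    {"angular": [0, 0, 0], "travel": [0, 0, 0], "grip": -1},
    {"angular": [0, 0, 0], "travel": [0, 0, 0], "grip": -1},
    {"angular": [0, 0, 0], "travel": [0, 0, 0], "grip": -1},
  ],
)

```text
t: 24.35
tool_pos: [397.3, 284.4, 57.4]
orientation: [[0.0, 1.0, 0.002], [1.0, -0.0, 0.0], [0.0, 0.002, -1.0]]
force: [0.9, -1.4, 7.3]
opening: 0.621
finger_force: 62.6
```

Emit:
jog_arm(
  commands=[
    {"angular": [0, 0, 0], "travel": [0, 0, -2], "grip": -1},
    {"angular": [0, 0, 0], "travel": [0, 0, -4], "grip": -1},
    {"angular": [0, 0, 0], "travel": [0, 0, -4], "grip": -1},
    {"angular": [0, 0, 0], "travel": [-2, 1, -1.5], "grip": -1},
    {"angular": [0, 0, 0], "travel": [-4, 1, 0], "grip": -1},
    {"angular": [0, 0, 0], "travel": [-4, 1, 0], "grip": -1},
    {"angular": [0, 0, 0], "travel": [-4, 1, 0], "grip": -1},
    {"angular": [0, 0, 0], "travel": [-4, 1, 0], "grip": -1},
    {"angular": [0, 0, 0], "travel": [-4, 1, 0], "grip": -1},
    {"angular": [0, 0, 0], "travel": [-4, 1, 0], "grip": -1},
  ],
)

```text
t: 25.6
tool_pos: [466.5, 22.7, 171.6]
orientation: [[-0.0, 1.0, 0.0], [1.0, 0.0, -0.0], [-0.0, 0.0, -1.0]]
force: [0.7, 0.4, -2.1]
opening: 0.619
finger_force: 63.0
```

Emit:
jog_arm(
  commands=[
    {"angular": [0, 0, 0], "travel": [-4, 1, 0], "grip": -1},
    {"angular": [0, 0, 0], "travel": [-4, 1, 0], "grip": -1},
    {"angular": [0, 0, 0], "travel": [-4, 2, 0], "grip": -1},
    {"angular": [0, 0, 0], "travel": [-4, 2, 0], "grip": -1},
    {"angular": [0, 0, 0], "travel": [-3, 3, 0], "grip": -1},
    {"angular": [0, 0, 0], "travel": [-2, 3, 0], "grip": -1},
    {"angular": [0, 0, 0], "travel": [0, 3, 0], "grip": -1},
    {"angular": [0, 0, 0], "travel": [0, 1.5, 0], "grip": -1},
    {"angular": [0, 0, 0], "travel": [0, 0, 0], "grip": -1},
    {"angular": [0, 0, 0], "travel": [0, 0, 0], "grip": -1},
  ],
)

```text
t: 26.85
tool_pos: [630.5, -185.8, 171.2]
orientation: [[-0.0, 1.0, -0.001], [1.0, 0.0, 0.0], [0.0, -0.001, -1.0]]
force: [-0.9, -0.3, -1.6]
opening: 0.625
finger_force: 63.1
```

```bash
python3 - <<'E'
from h import *
s,r,E=wrist();print(s['t'],s['tool_pos']);im=r['frame'];cv2.imwrite('pics/w5.png',im[:,:,::-1])
E
```

```text
26.85 [ 630.48521589 -185.81793315  171.17342371]
```

View pics/w5.png

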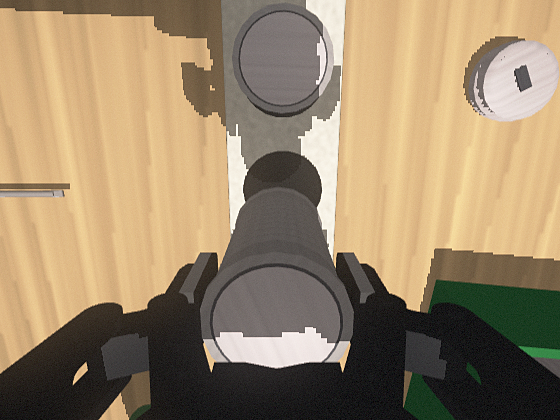

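Tin B stands on its pad at (283,55), and tin A hangs over the last pad at (282,188). I lower it with a 4 mm x correction.

Emit:
jog_arm(
  commands=[
    {"angular": [0, 0, 0], "travel": [0, 0.3, 2], "grip": -1},
    {"angular": [0, 0, 0], "travel": [0, 0, 3], "grip": -1},
    {"angular": [0, 0, 0], "travel": [0, 0, 3], "grip": -1},
    {"angular": [0, 0, 0], "travel": [0, 0, 1], "grip": -1},
    {"angular": [0, 0, 0], "travel": [0, 0, 0.5], "grip": -1},
    {"angular": [0, 0, 0], "travel": [0, 0, 0.1], "grip": -1},
    {"angular": [0, 0, 0], "travel": [0, 0, 0], "grip": -1},
    {"angular": [0, 0, 0], "travel": [0, 0, 0], "grip": -1},
    {"angular": [0, 0, 0], "travel": [0, 0, 0], "grip": -1},
    {"angular": [0, 0, 0], "travel": [0, 0, 0], "grip": -1},
  ],
)

```text
t: 28.15
tool_pos: [634.6, -186.1, 75.8]
orientation: [[-0.0, 1.0, 0.0], [1.0, 0.0, -0.0], [-0.0, 0.0, -1.0]]
force: [0.4, 0.2, -1.2]
opening: 0.62
finger_force: 63.1
```

Emit:
jog_arm(
  commands=[
    {"angular": [0, 0, 0], "travel": [0, 0, 0.25], "grip": -1},
    {"angular": [0, 0, 0], "travel": [0, 0, 0.17], "grip": -1},
    {"angular": [0, 0, 0], "travel": [0, 0, 0], "grip": 0.5},
    {"angular": [0, 0, 0], "travel": [0, 0, 0], "grip": 1},
    {"angular": [0, 0, 0], "travel": [0, 0, 0], "grip": 1},
    {"angular": [0, 0, 0], "travel": [0, 0, -1.5], "grip": 1},
    {"angular": [0, 0, 0], "travel": [0, 0, -3], "grip": 1},
    {"angular": [0, 0, 0], "travel": [0, 0, -4], "grip": 1},
    {"angular": [0, 0, 0], "travel": [0, -1, -4], "grip": 1},
    {"angular": [0, 0, 0], "travel": [0, -4, 0], "grip": 1},
  ],
)

```text
t: 29.4
tool_pos: [588.5, -185.2, 201.6]
orientation: [[-0.001, 1.0, 0.01], [1.0, 0.001, -0.001], [-0.002, 0.01, -1.0]]
force: [-0.7, -0.1, -0.4]
opening: 0.997
finger_force: 0.0
```

Emit:
jog_arm(
  commands=[
    {"angular": [0, 0, 0], "travel": [0, -4, 0], "grip": 1},
    {"angular": [0, 0, 0], "travel": [0, -4, 0], "grip": 1},
    {"angular": [0, 0, 0], "travel": [0, -4, 0], "grip": 1},
    {"angular": [0, 0, 0], "travel": [0, -4, 0], "grip": 1},
    {"angular": [0, 0, 0], "travel": [0, -2, 0], "grip": 1},
    {"angular": [0, 0, 0], "travel": [0, 0, 0], "grip": 1},
    {"angular": [0, 0, 0], "travel": [0, 0, 0], "grip": 1},
    {"angular": [0, 0, 0], "travel": [0, 0, 0], "grip": 1},
    {"angular": [0, 0, 0], "travel": [0, 0, 0], "grip": 1},
    {"angular": [0, 0, 0], "travel": [0, 0, 0], "grip": 1},
  ],
)

```text
t: 30.65
tool_pos: [404.8, -185.7, 196.2]
orientation: [[-0.001, 1.0, 0.0], [1.0, 0.001, 0.001], [0.001, 0.0, -1.0]]
force: [-0.7, -0.1, 0.1]
opening: 0.996
finger_force: 0.0
```

```bash
python3 - <<'E'
from h import *
r=bot.read_camera('top');im=r['frame'];print(bot.sense()['t'])
a=cv2.resize(im[160:220,150:390],None,fx=3.3,fy=3.3,interpolation=cv2.INTER_CUBIC)
b=cv2.resize(bot.read_camera('scene')['frame'][130:340,150:460],(792,390))[:, :]
cv2.imwrite('pics/end.png',np.vstack([a[:,:792],b])[:,:,::-1])
E
```

```text
30.7
```

View pics/end.png

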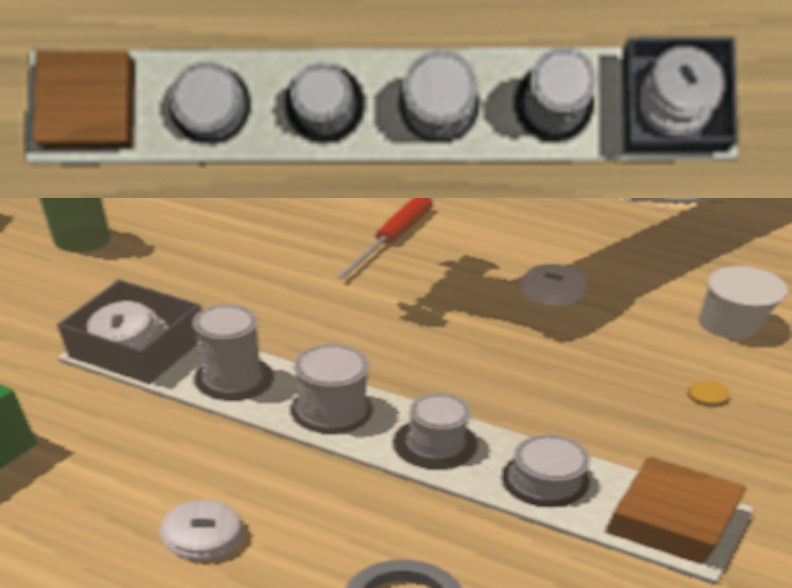

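All four tins stand on their pads in descending height from the bin to the block, and the bottle is still upright.

```bash
python3 -c "
from workcell import bot
print(bot.close_job())"
```

```text
the job is handed in; nothing more can be done
None
```

The job is handed in at about 31 s: the final camera views show all four tins upright and centred on their pads, tallest by the bin down to shortest by the wooden block, with the bottle untouched.

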